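# Pin the mask frame onto the tile-spraying jig

## Task

Rejoin the two halves of the tile-spraying jig: clear the jar that stands between them out of the way, slide the loose mask frame up to the fixed base so that its middle knuckle sits in line between the base's two knuckles, then push the waiting hinge pin through all three until its head is fully home against the nearer knuckle. All three jars must end upright on the bench top itself, no jar may be knocked over, and the beaker must be left where it stands.

Things in the scene. Friction and masses are not known exactly. Their poses are not given: they have to be found in the camera images.
- hinge_mid (a point): Fixed half of the jig, screwed down: middle of its hinge line, 24 mm above the bench, midway between its two steel knuckles. x runs along the hinge line the way the pin is pushed, z up. The slot between the knuckles (x -24 to +24 mm) takes the frame's knuckle, coming from the -y side.
- near_knuckle (a point): Centre of the base knuckle nearer the pin's head, at x = -35 mm from hinge_mid (the other is at +35). Axes as hinge_mid. Each is a steel block 22 mm long in x, 30 mm wide in y, from the bench to 39 mm above it, with a 14 mm round bore along x.
- channel_end (a point): Middle of the open outer end of the fixed steel channel that carries the pin, on its floor, 6 mm above the bench; axes as hinge_mid. The channel runs 120 mm in +x from here to the nearer knuckle; 48 mm wide outside, 40 inside; its side rails rise to only 14 mm above the bench.
- board_mid (a point): Middle of the top of the base's fixed plywood board (with two black pads), 14 mm above the bench; axes as hinge_mid. From hinge_mid it covers x -75 to +75 mm and y +18 to +130 mm.
- frame_bore (a point): Loose wooden mask frame (0.3 to 0.65 kg) lying flat on the bench on the base's -y side: middle of its steel knuckle's 14 mm bore, 24 mm up. Frame's axes: x along the bore, z up. Knuckle 40 mm (x) by 30 mm (y), 9 to 39 mm above the bench. Starts 130 to 155 mm from hinge_mid in the base's -y, up to 20 mm sideways, turned up to 0.3 rad.
- frame_mid (a point): Middle of the frame's wood, on the bench, 80 mm from frame_bore in the frame's -y. The wood is 14 mm thick, 150 (x) by 100 mm (y), with two windows; a 90 mm wide tongue joins it to the knuckle. Home: the tongue's front edge (y = -15 mm from frame_bore) rests against the front faces of the base knuckles, frame_bore falls on hinge_mid (x play 4 mm), axes alike.
- frame_grip (a point): Middle of the frame's upright wooden grip bar, 34 mm above the bench, 112 mm from frame_bore in the frame's -y. The bar is 80 mm long in the frame's x, 14 mm thick in its y, and stands from 14 to 52 mm above the bench. Axes as frame_bore.
- pin_head (a point): Loose steel pin (0.15 kg) lying in the channel, tip started in the nearer knuckle: point on its axis at the inner face of its head; x towards the tip. Head: disc 36 mm wide, 12 mm thick (x -12 to 0), 6 to 42 mm above the bench. Shank 10 mm thick, 100 long. Starts 128 to 138 mm in -x from hinge_mid, home at 46 mm in -x. Slides with about 1 N.
- pin_tip (a point): Tapered tip of the pin's shank, 100 mm from pin_head along the pin's x.
- oxide_jar_1_mid (a point): Smallest of three upright screw-lid jars, 54 mm wide, 74 mm tall, 0.16 kg; point at its centre, 37 mm up. One of the three, drawn anew each time, stands between frame and base, about 65 mm from hinge_mid in the base's -y; the other two stand either side of the pin's channel. Straight body to 60 mm up, slightly narrower lid.
- oxide_jar_2_mid (a point): Screw-lid jar, upright, 58 mm wide, 80 mm tall; otherwise as the first; point at its centre, 40 mm up. A jar can be set down anywhere on the bench 0.48 to 0.69 m from the robot, between y = -0.32 and +0.42 m, clear of the things listed here: nothing else stands there.
- oxide_jar_3_mid (a point): Screw-lid jar, upright, 62 mm wide, 86 mm tall; otherwise as the first; point at its centre, 43 mm up.
- beaker_mid (a point): Bisque beaker standing upright beyond the base's board, 64 mm wide, 79 mm tall; point at its centre, half-way up. To be left alone.
- brush_mid (a point): Glaze brush lying on the bench to the left, 211 mm long along its y (105 mm either way from this point), 21 mm wide, 16 mm high; point at its middle, 8 mm up. A jar cannot stand on it.

How it is judged:
By the outcome, as a careful person would: the job done as asked, in the order asked, and still so for the second after the job is handed in, with the robot touching nothing.
It also fails if it takes over 69 s, if anything falls off the work surface, if the arm or the gripper's body presses on something with over 40 N, if the wrist force passes 120 N, or if a joint passes its speed limit or range.

## Robot

A 7-joint arm with a two-finger parallel gripper is mounted at the origin on a cart in front of the work surface, level with it; the furniture and walls round the work are solid. World frame = base frame: x ahead of the robot, y to its left, z up, the work surface at z = 0. Lengths are in m, angles in rad, forces in N, time in s.
With the tool pointing down it reaches from about 0.4 to 0.875 m from the base axis. Payload 19.3 kg.
Tool frame: the origin (TCP) lies where the fingers leave the gripper's body, on its centre line; the fingertips stand bot.tip_reach ahead of it and the grasp point (between the pads) lies 54 mm ahead of it (bot.tip_reach is the distance from the TCP to the fingertips, in m); z points along the fingers, y is the line along which they close (so a half turn about z gives the same grasp; the last joint's range is limited). The gripper opens to 85 mm and grips with 20 to 120 N. Pads are 22 mm wide; open, the fingers measure 114 mm over their backs; the gripper's body (76 mm by 85 mm) begins 54 mm behind the grasp point. The pads swing forward as they close: fully open they stand 13 mm farther back than shut.
Start: joints at [-1.227, 0.521, -0.036, 1.599, 0.021, 1.021, -0.113], TCP at [0.251, 0.572, 0.304] pointing down, gripper open.
Joint ranges: [-2.91, 2.91], [-0.3, 2.13], [-1.5, 1.42], [0.17, 2.43], [-1.26, 4.41], [0.16, 1.93], [-2.52, 2.52]. Speed limits (rad/s): [1.89, 1.89, 2.39, 2.39, 3.01, 3.01, 3.01].

## Interface

Orientations are given as [roll, pitch, yaw] about the fixed x, y, z axes, in that order (R = Rz(yaw) Ry(pitch) Rx(roll)).
In Python, from workcell import bot gives the robot as it stands. The module is installed in compiled form; this text tells all that it offers.
- The arm moves only by the shell command python3 -m jog 'ROWS' [FORCE]. ROWS is JSON, a list that holds one entry, the list of rows, each a list of 7 numbers: the shift along the tool's x, y, z in mm, then the turn, a rotation vector about the tool's x, y, z in rad, then the opening, from 0 (shut) to 1 (fully open). In form: [[[tx, ty, tz, wx, wy, wz, fingers], ...]]. A call has 1 to 5 rows; each row shifts and turns the commanded pose from where the row before left it, along the tool's axes as they then stand; what a row does not reach is not made up. A row lasts 1/10 s, in which the tool goes at most 50 mm and 8.59 degrees, less where a joint would pass 70% of its speed; a pose out of reach is approached as far as the arm can. A call is refused whole if a number of a shift passes 50 or a number of a turn 0.15, either way. A call with a gripper value outside its range is refused whole. The fingers move at their own pace and stop on an object; FORCE is the grip in N (left out, the last holds). Time passes only in rows, so rows that do not move let the fingers close. It gives the time, the measured TCP pose, the force, the opening and the grip force at its end, in the units of the state.
- bot.observe(): the state, without advancing time (a new reading comes with each control period).
- bot.grab_frame(name): name is "scene" or "top" or "wrist"; returns a dict with "img" (400x640x3 uint8, red, green, blue), "intrinsics" (3x3 intrinsics, pixels), "R" (3x3) and "t" (3): a world point X has camera coordinates R X + t; the wrist camera has in their place "tool_from_camera" (4x4, takes a point from camera to tool coordinates, whose origin is the TCP and whose axes are the flange's). Camera axes: x right, y down, z forward; pixel columns grow to the right and rows downward; lengths in m; the calibration is good to about 2 mm. A picture is of the moment at which its call begins: read the wrist's pose just before it. There is no depth.
- bot.job_done(): hands the job in; it is judged then, once.
Trained networks look in a picture, given as the dict that the camera call returned (one of the last four; its "shot" number tells which), for a name from the list of things; names that differ only in an ending like _2 or _b are one class to them, and where a whole thing is asked for, a point or a joint stands for the part that bears it (a point fixed in the world has none). Each returns a list of dicts, best first, with "conf" (0 to 1); they miss things now and then, are a little off and sometimes report something else, mostly with a low value. They report only what shows in the picture. A call takes as long as a camera call.
- bot.trace(query, picture): "region" (400x640 bool, what is visible of it).
- bot.spot_point(query, picture): "xyz" ([x, y, z] in m, in world coordinates, good to about 4 mm: a listed point, or the origin of a listed thing).
The state is a dict: "clock": time; "qpos": joint angles; "qd": joint speeds; "joint_efforts": joint torques, N m; "position": TCP position; "tool_rot": TCP orientation; "force": force on the tool from outside, world axes, zero at the start; "moment": the same for the moment, N m; "grip_width": finger opening in m; "finger_force": force on a finger pad.
Only numpy, scipy, OpenCV 4.12 (cv2) and the standard library are available. Lean on these libraries where they do the work, as an engineer would, in place of code of your own. Each camera call takes 0.05 s, during which the arm holds its last target. There are 200 camera calls.

## Working session

There is one attempt and no reset: what is moved stays moved. The work goes in short steps, Python scripts to look and compute and a shell command to move; the robot and the scene stay as the last step left them, time stands still between calls to the robot, and variables do not carry over. Pictures are saved under pics/ and viewed, at most 10 in all, crops included, and the job is handed in when it is done.

```bash
mkdir -p pics
cat > h.py <<'E'
import numpy as np,cv2
from workcell import bot
from scipy.spatial.transform import Rotation as Ro
def look(names,cams=("top","scene"),save=None):
    out={}
    for c in cams:
        p=bot.grab_frame(c)
        if save: cv2.imwrite(f"pics/{save}_{c}.png",p["img"][:,:,::-1])
        for n in names:
            for r in bot.spot_point(n,p)[:4]:
                print(c,n,np.round(np.array(r["xyz"])*1000,1),round(r["conf"],2))
def st():
    o=bot.observe();print(o["clock"],np.round(o["position"],4),np.round(o["tool_rot"],3),np.round(o["force"],1),round(o["grip_width"],4),o["finger_force"])
    return o
E
python3 - <<'E'
from h import *
o=st();print(bot.tip_reach);print(np.round(Ro.from_euler("xyz",o["tool_rot"]).as_matrix(),3))
look(["hinge_mid","near_knuckle","channel_end","board_mid","frame_bore","frame_mid","frame_grip","pin_head","pin_tip","oxide_jar_1_mid","beaker_mid","brush_mid"],save="a")
st()
E
```

```text
0.0 [0.2512 0.572  0.3033] [-3.14   0.     2.728] [ 0.7 -0.2  0. ] 0.0852 0.0
0.0726
[[-0.916  0.402 -0.   ]
 [ 0.402  0.916 -0.001]
 [-0.    -0.001 -1.   ]]
top hinge_mid [604.7  79.4  22.9] 0.82
top near_knuckle [569.7  73.4  23.7] 0.58
top channel_end [441.3  55.6   6.3] 0.71
top channel_end [459.9 151.   47.2] 0.48
top board_mid [595.8 161.9  12.7] 0.69
top board_mid [573.6  74.8  25.1] 0.6
top frame_bore [626.7 -56.6  21.8] 0.77
top frame_mid [ 655.5 -131.9    2.3] 0.6
top frame_grip [ 665.3 -164.2   35.4] 0.7
top pin_head [469.2  61.5  17.6] 0.59
top pin_tip [573.4  68.7  24.2] 0.46
top oxide_jar_1_mid [593.7  15.   31.6] 0.9
top beaker_mid [564.4 257.   35.2] 0.78
top beaker_mid [631.5 -57.9  22. ] 0.3
top beaker_mid [439.5  57.5   6. ] 0.17
top brush_mid [352.7 414.5   7.9] 0.87
top brush_mid [472.2  60.2  19.2] 0.4
scene hinge_mid [601.4  78.9  23.4] 0.71
scene near_knuckle [573.8  73.6  26.6] 0.91
scene near_knuckle [473.1  64.4  24.9] 0.32
scene channel_end [435.4  55.    3.5] 0.79
scene board_mid [595.8 156.3  13.9] 0.87
scene board_mid [473.5  64.6  26. ] 0.67
scene frame_mid [ 657.4 -134.1   -2.9] 0.7
scene frame_grip [438.3  56.7   5.6] 0.66
scene pin_head [470.5  64.9  23.6] 0.57
scene pin_tip [464.1 148.5  38.6] 0.41
scene oxide_jar_1_mid [597.    9.3  36.1] 0.92
scene oxide_jar_1_mid [607.2  81.3  24.5] 0.17
scene beaker_mid [562.7 261.9  38.1] 0.68
scene beaker_mid [596.4 151.1  13.4] 0.33
scene brush_mid [355.1 412.4   8.2] 0.88
scene brush_mid [463.5 147.7  40.7] 0.66
1.3 [0.2513 0.5722 0.3039] [-3.142  0.     2.728] [-0.1 -0.3 -0.2] 0.0855 0.0
```

View pics/a_top.png

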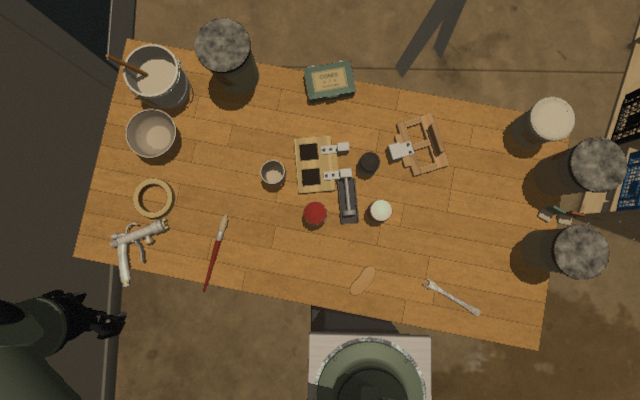

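View pics/a_scene.png

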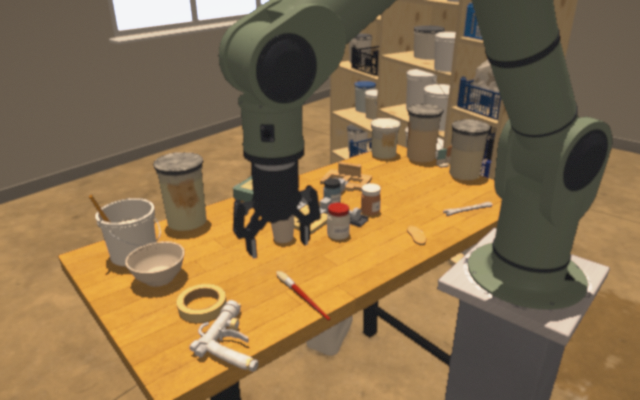

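The black-lid jar (369,162) is the one in the way. The red (316,213) and white (381,211) jars flank the channel, and the frame is at (420,145). First I'll go above the blocking jar.

```bash
cat >> h.py <<'E'
def plan(target,yaxis,n,fing=1,pos=None):
    """n rows to TCP target (m), tool y axis line at angle yaxis in the world (mod pi), tool down"""
    o=bot.observe();p=np.array(o["position"]);R=Ro.from_euler("xyz",o["tool_rot"])
    y=np.array([np.cos(yaxis),np.sin(yaxis),0])
    if y@R.as_matrix()[:,1]<0:y=-y
    z=np.array([0,0,-1.]);T=Ro.from_matrix(np.c_[np.cross(y,z),y,z])
    w=(R.inv()*T).as_rotvec();rows=[]
    d=(np.array(target)-p)/n*1000
    for i in range(n):
        s=np.round((R*Ro.from_rotvec(w*i/n)).inv().apply(d),1)
        rows.append("["+",".join(f"{v:g}" for v in [*s,*np.round(w/n,4),fing])+"]")
    print("from",np.round(p,4))
    for i in range(0,n,5): print("[["+",".join(rows[i:i+5])+"]]")
E
python3 - <<'E'
from h import *
plan([0.595,0.0,0.29],0.14,18)
E
```

```text
from [0.2513 0.5722 0.3039]
[[[-30.3,-21.4,0.8,0,0,0.0565,1],[-31.4,-19.7,0.8,0,0,0.0565,1],[-32.5,-17.9,0.8,0,0,0.0565,1],[-33.4,-16,0.8,0,0,0.0565,1],[-34.3,-14.1,0.8,0,0,0.0565,1]]]
[[[-35,-12.1,0.8,0,0,0.0565,1],[-35.7,-10.1,0.8,0,0,0.0565,1],[-36.2,-8.1,0.8,0,0,0.0565,1],[-36.6,-6.1,0.8,0,0,0.0565,1],[-36.9,-4,0.8,0,0,0.0565,1]]]
[[[-37,-1.9,0.8,0,0,0.0565,1],[-37.1,0.2,0.8,0,0,0.0565,1],[-37,2.3,0.8,0,0,0.0565,1],[-36.8,4.4,0.8,0,0,0.0565,1],[-36.5,6.5,0.8,0,0,0.0565,1]]]
[[[-36.1,8.5,0.8,0,0,0.0565,1],[-35.6,10.5,0.8,0,0,0.0565,1],[-34.9,12.5,0.8,0,0,0.0565,1]]]
```

```bash
python3 -m jog '[[[-30,-21,1,0,0,0.056,1],[-31,-20,1,0,0,0.056,1],[-32,-18,1,0,0,0.056,1],[-33,-16,1,0,0,0.056,1],[-34,-14,1,0,0,0.056,1]]]'
python3 -m jog '[[[-35,-12,1,0,0,0.056,1],[-36,-10,1,0,0,0.056,1],[-36,-8,1,0,0,0.056,1],[-37,-6,1,0,0,0.056,1],[-37,-4,1,0,0,0.056,1]]]'
python3 -m jog '[[[-37,-2,1,0,0,0.056,1],[-37,0,1,0,0,0.056,1],[-37,2,1,0,0,0.056,1],[-37,4,1,0,0,0.056,1],[-37,6,1,0,0,0.056,1]]]'
python3 -m jog '[[[-36,8,1,0,0,0.056,1],[-36,10,1,0,0,0.056,1],[-35,12,1,0,0,0.056,1],[0,0,0,0,0,0,1]]]'
python3 - <<'E'
from h import *
# wrist-based detection with trace-free points; also top/scene now unoccluded
st()
look(["hinge_mid","near_knuckle","frame_bore","frame_grip","oxide_jar_1_mid","pin_head"],("wrist",),save="b")
look(["channel_end","board_mid","frame_mid","frame_grip","oxide_jar_1_mid"],("scene","top"))
E
```

```text
clock: 1.8
position: [0.3459, 0.4131, 0.299]
tool_rot: [3.141, -0.0, 2.446]
force: [0.1, 0.1, -0.7]
grip_width: 0.0853
finger_force: 0.0
clock: 2.3
position: [0.4427, 0.2543, 0.2941]
tool_rot: [3.141, -0.0, 2.166]
force: [0.7, 0.9, 0.8]
grip_width: 0.0853
finger_force: 0.0
clock: 2.8
position: [0.538, 0.0949, 0.289]
tool_rot: [3.141, -0.0, 1.886]
force: [0.6, 0.5, -0.1]
grip_width: 0.0853
finger_force: 0.0
clock: 3.2
position: [0.5954, -0.0044, 0.2858]
tool_rot: [3.141, 0.002, 1.712]
force: [-0.3, -0.4, -0.5]
grip_width: 0.0853
finger_force: 0.0
3.2 [ 0.5954 -0.0044  0.2858] [3.141e+00 2.000e-03 1.712e+00] [-0.3 -0.4 -0.5] 0.0853 0.0
wrist near_knuckle [574.1  74.3  23. ] 0.79
wrist frame_bore [629.9 -56.6  20.9] 0.76
wrist frame_bore [591.5 154.9  12.9] 0.52
wrist frame_grip [ 662.1 -162.7   33.6] 0.85
wrist pin_head [477.2  60.4  25.5] 0.59
scene channel_end [439.9  56.4   7.3] 0.75
scene board_mid [597.2 153.4  15.5] 0.6
scene frame_mid [ 654.  -131.5   -0.7] 0.77
scene frame_grip [574.5  71.   28.4] 0.6
scene frame_grip [ 668.6 -163.3   31.7] 0.57
scene frame_grip [437.7  55.3   8.7] 0.46
scene oxide_jar_1_mid [595.6  11.5  34.1] 0.63
top channel_end [441.3  55.9   4.9] 0.66
top channel_end [471.8  63.9  19.1] 0.6
top board_mid [593.7 159.5  11.4] 0.89
top frame_mid [352.9 413.    7.5] 0.42
top oxide_jar_1_mid [594.2  13.2  36.5] 0.79
```

View pics/b_wrist.png

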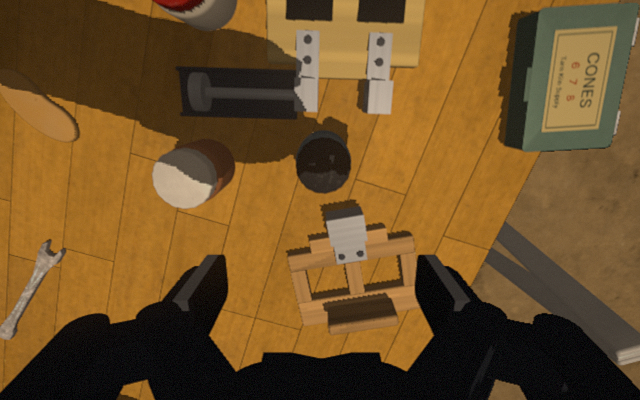

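Black jar at (323,162), with fingers clear on either side (the frame's knuckle is at (347,230) and the base knuckles at (305,95) and (380,95)). Descend and grip.

```bash
python3 -m jog '[[[8,1,38,0,0,0,1],[8,1,38,0,0,0,1],[0,0,38,0,0,0,1],[0,0,38,0,0,0,1],[0,0,25,0,0,0,1]]]'
python3 -m jog '[[[0,0,15,0,0,0,1],[0,0,0,0,0,0,1],[0,0,0,0,0,0,0.6],[0,0,0,0,0,0,0.4],[0,0,0,0,0,0,0.3]]]' 30
python3 -m jog '[[[0,0,0,0,0,0,0.3],[0,0,0,0,0,0,0.3],[0,0,0,0,0,0,0.3]]]' 30
python3 - <<'E'
from h import *
plan([0.50,-0.21,0.16],0.14,7)
E
```

```text
clock: 4.65
position: [0.5928, 0.0166, 0.1064]
tool_rot: [-3.14, -0.0, 1.72]
force: [0.4, 0.4, 0.0]
grip_width: 0.0851
finger_force: 0.0
clock: 5.15
position: [0.5945, 0.0166, 0.0956]
tool_rot: [3.139, -0.0, 1.72]
force: [-1.6, -0.3, 8.8]
grip_width: 0.0521
finger_force: 29.7
clock: 5.45
position: [0.5944, 0.0166, 0.0955]
tool_rot: [3.139, 0.0, 1.72]
force: [-1.9, 0.4, 8.8]
grip_width: 0.0529
finger_force: 29.8
from [0.5944 0.0166 0.0955]
[[[-30,-18.1,-9.3,0.0003,0,0.0013,1],[-30,-18.1,-9.2,0.0003,0,0.0013,1],[-30.1,-18.1,-9.2,0.0003,0,0.0013,1],[-30.1,-18,-9.2,0.0003,0,0.0013,1],[-30.1,-18,-9.2,0.0003,0,0.0013,1]]]
[[[-30.1,-17.9,-9.2,0.0003,0,0.0013,1],[-30.1,-17.9,-9.2,0.0003,0,0.0013,1]]]
```

```bash
python3 -m jog '[[[0,0,-20,0,0,0,0.3],[0,0,-35,0,0,0,0.3],[-20,-12,-20,0,0,0,0.3],[-30,-18,0,0,0,0,0.3],[-35,-21,0,0,0,0,0.3]]]' 
python3 -m jog '[[[-35,-21,0,0,0,0,0.3],[-35,-21,0,0,0,0,0.3],[-35,-21,0,0,0,0,0.3],[-20,-12,0,0,0,0,0.3],[0,0,20,0,0,0,0.3]]]' 
python3 -m jog '[[[0,0,30,0,0,0,0.3],[0,0,15,0,0,0,0.3],[0,0,6,0,0,0,0.3],[0,0,2,0,0,0,0.3],[0,0,0,0,0,0,0.3]]]'
python3 - <<'E'
from h import *
look(["oxide_jar_1_mid","frame_bore","frame_mid","frame_grip","hinge_mid"],("top","wrist"))
E
```

```text
clock: 5.95
position: [0.5561, -0.075, 0.1705]
tool_rot: [3.139, 0.0, 1.722]
force: [-0.3, -0.8, -1.3]
grip_width: 0.0523
finger_force: 32.5
clock: 6.45
position: [0.4998, -0.2141, 0.1516]
tool_rot: [3.138, 0.003, 1.715]
force: [1.2, 0.4, -2.5]
grip_width: 0.0522
finger_force: 32.5
clock: 6.95
position: [0.5006, -0.2099, 0.0966]
tool_rot: [3.141, 0.0, 1.72]
force: [0.2, 0.2, -1.2]
grip_width: 0.0522
finger_force: 32.5
top oxide_jar_1_mid [ 499.5 -212.4   34.2] 0.8
top oxide_jar_1_mid [603.7  76.6  24. ] 0.32
top frame_bore [628.3 -57.8  22.3] 0.76
top frame_mid [ 654.7 -134.4   -1.5] 0.69
top frame_grip [ 665.9 -164.2   32.2] 0.79
top frame_grip [575.3  68.4  24.5] 0.4
top hinge_mid [604.   78.4  26.4] 0.78
```

```bash
python3 -m jog '[[[0,0,1,0,0,0,0.3],[0,0,0,0,0,0,0.3]]]' 
python3 -m jog '[[[0,0,1,0,0,0,0.3],[0,0,0,0,0,0,0.3]]]'
```

```text
clock: 7.75
position: [0.5003, -0.2099, 0.0955]
tool_rot: [3.141, 0.0, 1.72]
force: [-4.4, 1.9, 15.3]
grip_width: 0.0524
finger_force: 33.9
clock: 7.95
position: [0.5003, -0.2099, 0.0954]
tool_rot: [3.141, -0.0, 1.719]
force: [-9.0, 4.1, 37.6]
grip_width: 0.0522
finger_force: 35.8
```

```bash
python3 -m jog '[[[0,0,-1,0,0,0,0.6],[0,0,0,0,0,0,1],[0,0,0,0,0,0,1],[0,0,-10,0,0,0,1],[0,0,-40,0,0,0,1]]]' 
python3 -m jog '[[[0,0,-40,0,0,0,1],[0,0,-40,0,0,0,1],[0,0,-20,0,0,0,1]]]'
python3 - <<'E'
from h import *
print(np.round(bot.observe()["qpos"],2))
plan([0.660,-0.150,0.25],1.911-np.pi,12)
E
```

```text
clock: 8.45
position: [0.4988, -0.2093, 0.1432]
tool_rot: [-3.137, -0.002, 1.72]
force: [-0.2, -1.0, 0.3]
grip_width: 0.0854
finger_force: 0.0
clock: 8.75
position: [0.5007, -0.2102, 0.2486]
tool_rot: [3.138, 0.001, 1.719]
force: [0.4, 0.9, 0.1]
grip_width: 0.0853
finger_force: 0.0
[ 0.07  0.48  0.3   1.89 -0.19  0.8   0.62]
from [ 0.5007 -0.2102  0.2486]
[[[3,13.9,-0.1,0.0003,-0.0001,0.1149,1],[4.6,13.4,-0.1,0.0003,-0.0001,0.1149,1],[6.1,12.8,-0.1,0.0003,-0.0001,0.1149,1],[7.5,12,-0.1,0.0003,-0.0001,0.1149,1],[8.8,11.1,-0.1,0.0003,-0.0001,0.1149,1]]]
[[[10.1,10,-0.1,0.0003,-0.0001,0.1149,1],[11.1,8.8,-0.1,0.0003,-0.0001,0.1149,1],[12.1,7.5,-0.1,0.0003,-0.0001,0.1149,1],[12.8,6,-0.1,0.0003,-0.0001,0.1149,1],[13.5,4.5,-0.1,0.0003,-0.0001,0.1149,1]]]
[[[13.9,2.9,-0.1,0.0003,-0.0001,0.1149,1],[14.1,1.3,-0.1,0.0003,-0.0001,0.1149,1]]]
```

```bash
python3 -m jog '[[[3,14,0,0,0,0.115,1],[5,13,0,0,0,0.115,1],[6,13,0,0,0,0.115,1],[7,12,0,0,0,0.115,1],[9,11,0,0,0,0.115,1]]]' 
python3 -m jog '[[[10,10,0,0,0,0.115,1],[11,9,0,0,0,0.115,1],[12,7,0,0,0,0.115,0.6],[13,6,0,0,0,0.115,0.6],[13,5,0,0,0,0.115,0.6]]]' 
python3 -m jog '[[[14,3,0,0,0,0.115,0.6],[14,1,0,0,0,0.115,0.6],[0,0,0,0,0,0,0.6]]]'
python3 - <<'E'
from h import *
o=st();print(np.round(o["qpos"],2))
look(["frame_bore","frame_mid","frame_grip","hinge_mid","near_knuckle","pin_head"],("wrist",),save="c")
look(["oxide_jar_1_mid","hinge_mid","near_knuckle","channel_end","board_mid","frame_bore"],("top","scene"))
E
```

```text
clock: 9.25
position: [0.5667, -0.1845, 0.2456]
tool_rot: [3.141, -0.0, 1.14]
force: [-0.1, 0.9, 0.6]
grip_width: 0.0855
finger_force: 0.0
clock: 9.75
position: [0.6328, -0.1597, 0.2455]
tool_rot: [-3.141, -0.0, 0.565]
force: [-0.5, -0.6, -1.4]
grip_width: 0.0517
finger_force: 0.0
clock: 10.05
position: [0.6598, -0.1485, 0.2449]
tool_rot: [-3.142, -0.0, 0.339]
force: [-1.1, 0.7, -1.0]
grip_width: 0.0512
finger_force: 0.0
10.05 [ 0.6598 -0.1485  0.2449] [-3.142 -0.     0.339] [-1.1  0.7 -1. ] 0.0512 0.0
[-0.25  0.76  0.65  1.53 -0.51  1.02 -0.69]
wrist frame_bore [632.6 -56.9  22.7] 0.7
wrist frame_mid [ 659.4 -134.     6. ] 0.83
wrist frame_grip [ 667.6 -165.2   29.2] 0.88
wrist hinge_mid [608.8  76.8  26.5] 0.89
wrist near_knuckle [573.5  71.5  26.3] 0.92
wrist pin_head [475.6  63.2  25.2] 0.97
top oxide_jar_1_mid [603.9  77.8  23.3] 0.6
top near_knuckle [572.9  71.6  23.5] 0.59
top near_knuckle [ 6.537e+02 -1.335e+02  5.000e-01] 0.44
top board_mid [595.6 159.7  14.5] 0.61
top frame_bore [632.  -59.7  20.7] 0.77
scene oxide_jar_1_mid [ 499.2 -216.3   36.3] 0.77
scene hinge_mid [605.3  78.2  22. ] 0.88
scene near_knuckle [571.5  72.5  24.5] 0.93
scene channel_end [439.2  55.1   7.5] 0.8
scene board_mid [596.9 154.5  17.1] 0.92
scene frame_bore [631.5 -57.3  27. ] 0.9
```

View pics/c_wrist.png

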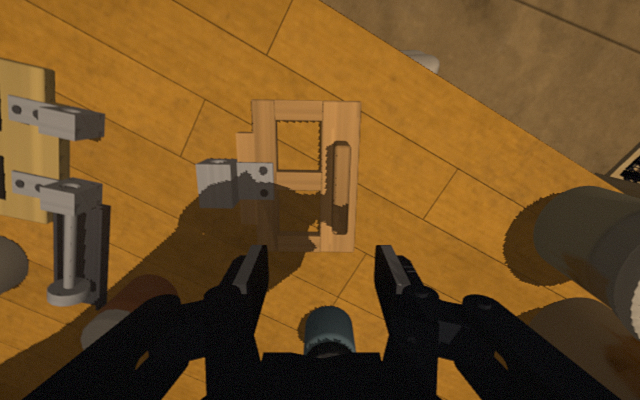

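```bash
cat >> h.py <<'E'
def fit(loc,wor):
    loc=np.array(loc,float);wor=np.array(wor,float);a=loc-loc.mean(0);b=wor-wor.mean(0)
    th=np.arctan2((a[:,0]*b[:,1]-a[:,1]*b[:,0]).sum(),(a*b).sum())
    R=np.array([[np.cos(th),-np.sin(th)],[np.sin(th),np.cos(th)]]);t=wor.mean(0)-R@loc.mean(0)
    print("yaw",round(th,4),"origin",np.round(t,1),"res",np.round(wor-(loc@R.T+t),1).tolist());return th,t
def ray(p,px,z,pose):
    K=p["intrinsics"];M=np.array(p["tool_from_camera"]);R=Ro.from_euler("xyz",pose["tool_rot"]).as_matrix()
    d=R@M[:3,:3]@np.linalg.solve(K,[*px,1.]);c=R@M[:3,3]+pose["position"]
    return (c+d*(z-c[2])/d[2])*1000
E
python3 - <<'E'
from h import *
print("base");fit([[0,0],[-35,0],[-166,0],[-8.2+8.2,74]],[[604.8,78.3],[572.6,72.8],[439.9,55.5],[596,157.2]])
print("frame");fit([[0,0],[0,-80],[0,-112]],[[630.5,-57.5],[656.5,-133],[666.3,-164.3]])
o=bot.observe();p=bot.grab_frame("wrist")
for n,a,b,z in [("right edge",(360,101),(355,251),.014),("bar top R",(350,142),(346,235),.052)]:
    A,B=ray(p,a,z,o),ray(p,b,z,o);d=A-B;print(n,A.round(1),B.round(1),"yaw",np.arctan2(d[1],d[0]).round(3))
m=bot.trace("frame_grip",p)
for r in m[:2]:
    c=cv2.minAreaRect(np.argwhere(r["region"])[:,::-1].astype(np.float32));print(r["conf"],c)
for q in ["frame_bore","frame_mid","frame_grip"]:
    for r in bot.spot_point(q,p)[:1]:print(q,np.round(r["xyz"],4))
E
```

```text
base
yaw 0.1448 origin [605.7  79.9] res [[-0.9, -1.6], [1.5, -2.0], [-1.6, -0.4], [1.0, 4.1]]
frame
yaw 0.325 origin [630.7 -57.6] res [[-0.2, 0.1], [0.3, 0.4], [-0.1, -0.5]]
right edge [ 739.9 -157.4   14. ] [ 600.5 -206.7   14. ] yaw 0.34
bar top R [ 705.9 -157.3   52. ] [ 628.4 -183.2   52. ] yaw 0.322
0.62 ((275.6521911621094, 173.25979614257812), (163.75616455078125, 152.34490966796875), 1.3971809148788452)
0.23 ((66.0, 258.0), (90.0, 42.0), 90.0)
frame_bore [ 0.6583 -0.1341  0.0055]
frame_mid [ 0.6582 -0.1339  0.005 ]
frame_grip [ 0.6652 -0.1651  0.0323]
```

```bash
python3 -m jog '[[[0,9,35,0,0,0.005,0.6],[0,8,35,0,0,0.005,0.6],[0,0,35,0,0,0,0.6],[0,0,30,0,0,0,0.6],[0,0,16,0,0,0,0.6]]]' 
python3 -m jog '[[[0,0,2,0,0,0,0.6],[0,0,0,0,0,0,0.4],[0,0,0,0,0,0,0.2],[0,0,0,0,0,0,0],[0,0,0,0,0,0,0]]]' 50
python3 -m jog '[[[0,0,0,0,0,0,0],[0,0,0,0,0,0,0]]]' 50
python3 - <<'E'
from h import *
o=st()
look(["frame_bore","frame_mid","hinge_mid","near_knuckle","pin_head"],("wrist",),save="d")
look(["frame_bore","hinge_mid","frame_mid"],("scene","top"))
E
```

```text
clock: 11.85
position: [0.6635, -0.1657, 0.0914]
tool_rot: [-3.14, 0.002, 0.33]
force: [1.1, 0.0, -0.0]
grip_width: 0.0515
finger_force: 0.0
clock: 12.35
position: [0.6651, -0.166, 0.0936]
tool_rot: [3.141, -0.002, 0.33]
force: [-0.7, 1.0, 6.6]
grip_width: 0.0135
finger_force: 50.0
clock: 12.55
position: [0.6651, -0.166, 0.0936]
tool_rot: [3.141, -0.002, 0.33]
force: [-0.4, 1.0, 6.4]
grip_width: 0.0133
finger_force: 50.0
12.55 [ 0.6651 -0.166   0.0936] [ 3.141e+00 -2.000e-03  3.300e-01] [-0.4  1.   6.4] 0.0133 50.00336408615112
wrist frame_bore [630.2 -59.5  21.7] 0.59
wrist frame_mid [ 660.2 -131.8    5.9] 0.97
scene frame_bore [630.3 -55.4  25.9] 0.78
scene frame_bore [438.5  55.7   7.3] 0.56
scene hinge_mid [605.4  78.4  22.3] 0.69
scene hinge_mid [358.  410.6   7.1] 0.35
top frame_bore [631.1 -61.1  21.9] 0.69
top hinge_mid [605.2  79.4  23.8] 0.93
top frame_mid [ 6.525e+02 -1.334e+02 -1.000e-01] 0.87
top frame_mid [565.  256.6  35.5] 0.43
```

Run:
```python
from h import *
plan([0.6248,-0.0718,0.0936],0.142-np.pi/2,5,0)
```

```text
from [ 0.6651 -0.1661  0.0936]
[[[-1.5,-20.4,-0,0.0001,-0.0004,0.0376,0],[-2.3,-20.4,-0,0.0001,-0.0004,0.0376,0],[-3.1,-20.3,-0,0.0001,-0.0004,0.0376,0],[-3.8,-20.1,-0,0.0001,-0.0004,0.0376,0],[-4.6,-20,0,0.0001,-0.0004,0.0376,0]]]
```

```bash
python3 -m jog '[[[-1,-10,0,0,0,0.019,0],[-1,-10,0,0,0,0.019,0],[-1,-10,0,0,0,0.019,0],[-1,-10,0,0,0,0.019,0],[-1,-10,0,0,0,0.019,0]]]' 
python3 -m jog '[[[-2,-10,0,0,0,0.019,0],[-2,-10,0,0,0,0.019,0],[-2,-10,0,0,0,0.019,0],[-2,-10,0,0,0,0.019,0],[-2,-10,0,0,0,0.019,0]]]' 
python3 -m jog '[[[0,0,0,0,0,0,0]]]'
python3 - <<'E'
from h import *
o=st()
look(["frame_bore","frame_mid","hinge_mid","near_knuckle","pin_head"],("wrist",),save="e")
look(["frame_bore","hinge_mid","near_knuckle"],("scene","top"))
E
```

```text
clock: 13.75
position: [0.6458, -0.1201, 0.0936]
tool_rot: [3.139, -0.003, 0.233]
force: [2.2, -6.2, 6.9]
grip_width: 0.0133
finger_force: 50.1
clock: 14.25
position: [0.6263, -0.0731, 0.0936]
tool_rot: [3.139, -0.003, 0.138]
force: [1.7, -7.2, 7.2]
grip_width: 0.0132
finger_force: 50.2
clock: 14.35
position: [0.626, -0.0717, 0.0936]
tool_rot: [3.141, -0.002, 0.139]
force: [-3.0, 1.4, 13.2]
grip_width: 0.0134
finger_force: 51.2
14.35 [ 0.626  -0.0717  0.0936] [ 3.141e+00 -2.000e-03  1.390e-01] [-3.   1.4 13.2] 0.0134 51.17419123649597
wrist frame_bore [613.3  41.   22.2] 0.9
wrist frame_bore [573.7  75.2  24.7] 0.56
wrist frame_mid [626.4 -40.9   3.9] 0.84
wrist hinge_mid [609.8  76.1  27.3] 0.83
wrist near_knuckle [572.8  74.3  24.8] 0.94
scene frame_bore [616.1  41.6  27.4] 0.62
scene hinge_mid [604.3  81.6  19.9] 0.75
scene hinge_mid [474.5  66.6  23.8] 0.68
scene near_knuckle [572.2  69.8  27.3] 0.81
top frame_bore [611.3  39.1  20.7] 0.85
top hinge_mid [604.6  77.7  24.6] 0.8
top near_knuckle [573.   72.9  26.3] 0.66
top near_knuckle [352.  410.7   6.2] 0.39
```

View pics/e_wrist.png

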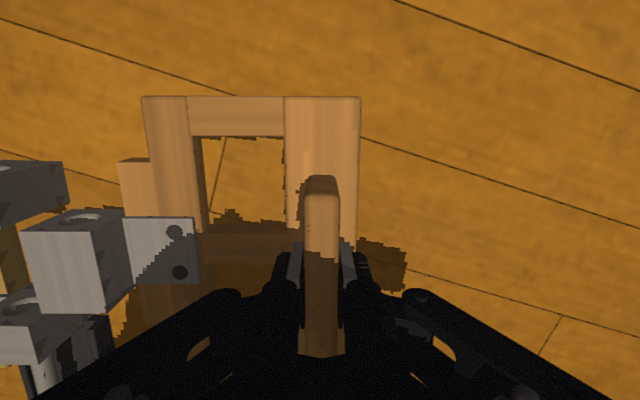

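```bash
cat >> h.py <<'E'
def box(img,p,pose,org,yaw,x,y,z,col):
    K=p["intrinsics"];M=np.array(p["tool_from_camera"]);R=Ro.from_euler("xyz",pose["tool_rot"]).as_matrix()
    c,s=np.cos(yaw),np.sin(yaw);Q=[]
    for k in z:
        for a,b in [(x[0],y[0]),(x[1],y[0]),(x[1],y[1]),(x[0],y[1])]:
            W=np.array([org[0]+c*a-s*b,org[1]+s*a+c*b,k])/1000
            C=M[:3,:3].T@(R.T@(W-pose["position"])-M[:3,3]);u=K@C;Q.append((u[:2]/u[2]+.5)*2)
    Q=np.array(Q).astype(int)
    for i in range(4):
        for a,b in [(i,(i+1)%4),(4+i,4+(i+1)%4),(i,i+4)]: cv2.line(img,tuple(map(int,Q[a])),tuple(map(int,Q[b])),col,1)
E
python3 - <<'E'
from h import *
o=bot.observe();p=bot.grab_frame("wrist")
im=cv2.resize(p["img"][:,:,::-1],None,fx=2,fy=2,interpolation=cv2.INTER_CUBIC)
y=.142;h=(605.3,79)
for x in [(-46,-24),(24,46)]: box(im,p,o,h,y,x,(-15,15),(0,39),(0,0,255))
T=np.array(o["position"])*1000;t=o["tool_rot"][2];f=T[:2]+112*np.array([-np.sin(t),np.cos(t)])+2*np.array([np.cos(t),np.sin(t)]);print(f,t)
box(im,p,o,f,t,(-20,20),(-15,15),(9,39),(0,255,0))
box(im,p,o,f,t,(-75,75),(-130,-30),(0,14),(0,255,0))
print(np.round(p["tool_from_camera"],3))
cv2.imwrite("pics/f.png",im[150:750,:800])
E
```

```text
[612.49817853  39.4269023 ] 0.13930041035598784
[[-0.    -0.957 -0.29   0.073]
 [ 1.    -0.     0.    -0.001]
 [-0.    -0.29   0.957 -0.07 ]
 [ 0.     0.     0.     1.   ]]
```

View pics/f.png

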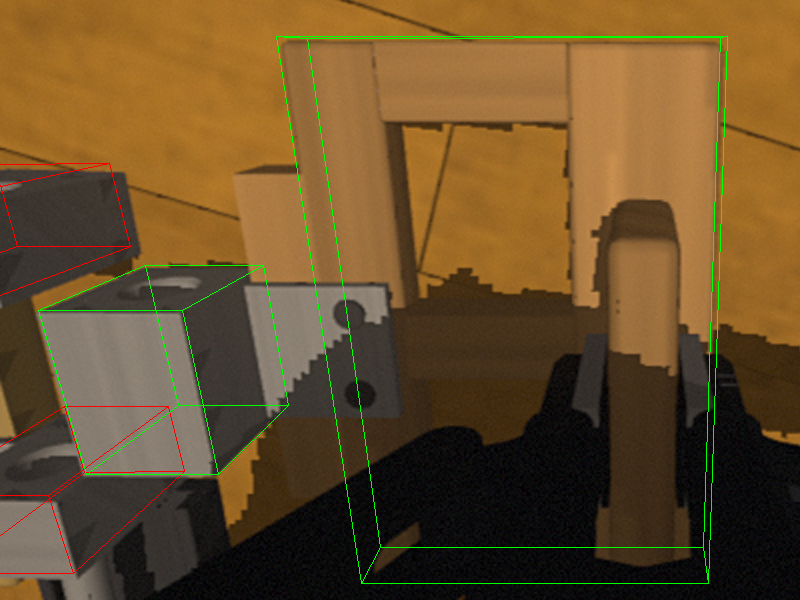

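```bash
python3 -m jog '[[[-1,-5,0,0,0,0,0],[0,-5,0,0,0,0,0],[0,-5,0,0,0,0,0],[0,-3,0,0,0,0,0],[0,0,0,0,0,0,0]]]'
python3 - <<'E'
from h import *
o=bot.observe();p=bot.grab_frame("wrist")
im=cv2.resize(p["img"][:,:,::-1],None,fx=2,fy=2,interpolation=cv2.INTER_CUBIC)
cv2.imwrite("pics/g.png",np.vstack([im[200:800,:400]]) if 0 else cv2.resize(im[200:700,:300],None,fx=1.2,fy=1.2))
for n in ["hinge_mid","near_knuckle","frame_bore"]:
    for r in bot.spot_point(n,p)[:1]: print(n,np.round(r["xyz"],4),r["conf"])
pp=bot.grab_frame("top")
K,R,t=pp["intrinsics"],pp["R"],pp["t"];u=K@(R@np.array([.605,.07,.03])+t);u=u[:2]/u[2];print(u)
c=pp["img"][int(u[1])-40:int(u[1])+40,int(u[0])-45:int(u[0])+45,::-1]
c=cv2.resize(c,None,fx=4.8,fy=4.8,interpolation=cv2.INTER_CUBIC)
g=cv2.imread("pics/g.png");H=max(g.shape[0],c.shape[0]);pad=lambda a:np.pad(a,((0,H-a.shape[0]),(0,0),(0,0)))
cv2.imwrite("pics/g.png",np.hstack([pad(g),pad(c)])[:600,:800])
E
```

```text
clock: 15.6
position: [0.6228, -0.0552, 0.0936]
tool_rot: [3.14, -0.003, 0.139]
force: [0.4, -4.1, 10.9]
grip_width: 0.0134
finger_force: 50.7
near_knuckle [0.5742 0.0745 0.0243] 0.77
frame_bore [0.6077 0.0558 0.0243] 0.76
[346.24479636 159.3865828 ]
```

View pics/g.png

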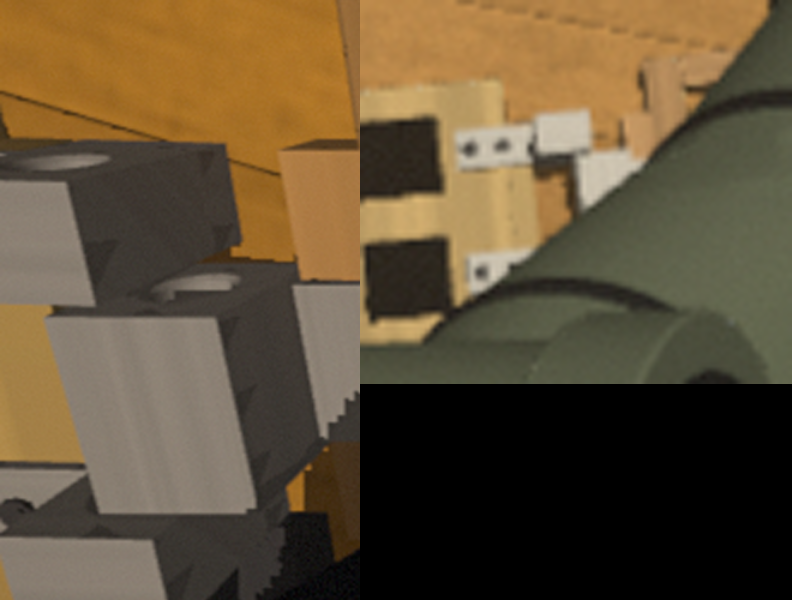

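Run:
```python
from h import *
o=st();p=bot.grab_frame("wrist")
f=lambda u,v:ray(p,((u/2.4),(v/2.4+100)),.039,o)[:2]
P={n:f(*c) for n,c in dict(farmx=(95,303),farpx=(68,182),near=(155,540),f1=(48,318),f2=(218,318),f3=(258,513),f4=(98,513)).items()}
for n in P:print(n,P[n].round(1))
d=P["farpx"]-P["near"];print("base yaw",np.arctan2(d[1],d[0]),np.linalg.norm(d))
d=P["farmx"]-P["near"];print("base yaw",np.arctan2(d[1],d[0]),np.linalg.norm(d))
for a,b in [("f2","f3"),("f1","f4")]:
    d=P[a]-P[b];print("frame yaw",np.arctan2(d[1],d[0]),np.linalg.norm(d))
fc=(P["f1"]+P["f2"]+P["f3"]+P["f4"])/4
y=.139;c,s=np.cos(y),np.sin(y)
mid=(P["farmx"]+P["near"])/2+15*np.array([-s,c]);d=mid-fc
print("hinge",mid,"bore",fc,"to go base x,y",d@[c,s],d@[-s,c])
```

```text
15.85 [ 0.6228 -0.0553  0.0936] [ 3.14e+00 -3.00e-03  1.39e-01] [-0.2 -5.1 10.8] 0.0135 50.70940911769867
farmx [630.   64.5]
farpx [651.3  66.5]
near [581.7  58.6]
f1 [626.   72.9]
f2 [630.   43.6]
f3 [590.6  38.8]
f4 [586.4  68.7]
base yaw 0.11419704827287662 69.99845808901406
base yaw 0.12275934228763072 48.572502248482856
frame yaw 0.12265737470802153 39.74279144902397
frame yaw 0.10684951123333714 39.74180629873987
hinge [603.76975088  76.39381366] bore [608.25040631  55.99570701] to go base x,y -1.6112243153407673 20.822175300101424
```

```bash
python3 -m jog '[[[-1.5,-4,0,0,0,0,0],[0,-5,0,0,0,0,0],[0,-5,0,0,0,0,0],[0,-3,0,0,0,0,0],[0,0,0,0,0,0,0]]]' 
python3 -m jog '[[[0,-1.5,0,0,0,0,0],[0,0,0,0,0,0,0]]]' 
python3 -m jog '[[[0,-1.5,0,0,0,0,0],[0,0,0,0,0,0,0]]]' 
python3 -m jog '[[[0,-1,0,0,0,0,0],[0,0,0,0,0,0,0]]]'
```

```text
clock: 16.4
position: [0.619, -0.0387, 0.0936]
tool_rot: [3.14, -0.003, 0.139]
force: [0.1, -5.5, 10.5]
grip_width: 0.0131
finger_force: 50.7
clock: 16.6
position: [0.6188, -0.0375, 0.0936]
tool_rot: [3.14, -0.003, 0.138]
force: [-0.4, -7.1, 10.9]
grip_width: 0.0133
finger_force: 50.6
clock: 16.8
position: [0.6186, -0.0362, 0.0936]
tool_rot: [3.14, -0.003, 0.138]
force: [0.9, -8.0, 9.6]
grip_width: 0.0132
finger_force: 50.5
clock: 17.0
position: [0.6185, -0.0356, 0.0936]
tool_rot: [3.139, -0.003, 0.138]
force: [0.5, -9.5, 8.9]
grip_width: 0.0132
finger_force: 50.5
```

```bash
python3 -m jog '[[[0,-1,0,0,0,0,0],[0,0,0,0,0,0,0]]]' 
python3 -m jog '[[[0,-1,0,0,0,0,0],[0,0,0,0,0,0,0]]]'
python3 - <<'E'
from h import *
o=st();print(np.round(o["moment"],2));p=bot.grab_frame("wrist")
cv2.imwrite("pics/i.png",cv2.resize(p["img"][60:,:200,::-1],None,fx=3.0,fy=1.76*1,interpolation=cv2.INTER_CUBIC) if 0 else cv2.resize(p["img"][100:350,:150,::-1],None,fx=2.4,fy=2.4,interpolation=cv2.INTER_CUBIC))
E
```

```text
clock: 17.2
position: [0.6182, -0.0354, 0.0936]
tool_rot: [3.138, -0.003, 0.137]
force: [1.1, -14.5, 8.0]
grip_width: 0.0129
finger_force: 50.4
clock: 17.4
position: [0.618, -0.0352, 0.0936]
tool_rot: [3.137, -0.003, 0.136]
force: [1.2, -18.0, 8.6]
grip_width: 0.0131
finger_force: 50.5
17.4 [ 0.618  -0.0352  0.0936] [ 3.137e+00 -3.000e-03  1.360e-01] [  1.2 -18.    8.6] 0.0131 50.462878346443176
[-3.23 -0.05 -0.26]
```

View pics/i.png

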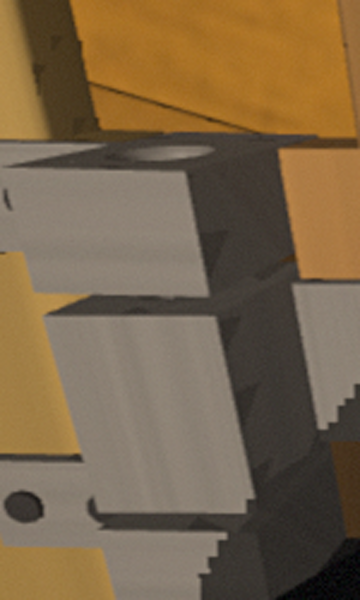

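Frame is seated: bar gaps of about 19 px and 15 px either side of its knuckle, front edge in contact. Release and move to the pin.

```bash
python3 -m jog '[[[0,1.5,0,0,0,0,0],[0,0,0,0,0,0,0.15],[0,0,0,0,0,0,0.4],[0,0,0,0,0,0,0.5],[0,0,-8,0,0,0,0.5]]]'
python3 -m jog '[[[0,0,-30,0,0,0,0.5],[0,0,-45,0,0,0,0.5],[0,0,-45,0,0,0,0.5],[0,0,0,0,0,0,0]]]'
python3 - <<'E'
from h import *
st()
look(["frame_bore","frame_grip","pin_head","near_knuckle"],("wrist",))
plan([0.431,0.0524,0.215],0.137-np.pi/2,6,0)
E
```

```text
clock: 17.95
position: [0.6172, -0.0331, 0.0996]
tool_rot: [-3.141, 0.001, 0.14]
force: [-0.7, -0.2, -0.4]
grip_width: 0.0428
finger_force: 0.0
clock: 18.35
position: [0.6194, -0.0341, 0.2259]
tool_rot: [3.141, -0.007, 0.14]
force: [0.3, 0.7, -0.4]
grip_width: 0.0294
finger_force: 0.0
18.35 [ 0.6194 -0.0341  0.2259] [ 3.141 -0.007  0.14 ] [ 0.3  0.7 -0.4] 0.0294 0.0
wrist frame_bore [606.2  77.6  21.7] 0.86
wrist frame_grip [617.4 -36.   30.6] 0.9
wrist near_knuckle [573.3  70.8  25. ] 0.77
from [ 0.6172 -0.0334  0.2191]
[[[-28.7,-18.5,0.7,-0.0001,0.0002,0.0005,0],[-28.7,-18.5,0.7,-0.0001,0.0002,0.0005,0],[-28.8,-18.5,0.7,-0.0001,0.0002,0.0005,0],[-28.8,-18.4,0.7,-0.0001,0.0002,0.0005,0],[-28.8,-18.4,0.7,-0.0001,0.0002,0.0005,0]]]
[[[-28.8,-18.4,0.7,-0.0001,0.0002,0.0005,0]]]
```

```bash
python3 -m jog '[[[-28.8,-18.5,0,0,0,0,0],[-28.8,-18.5,0,0,0,0,0],[-28.8,-18.5,0,0,0,0,0],[-28.8,-18.5,0,0,0,0,0],[-28.8,-18.5,0,0,0,0,0]]]'
python3 -m jog '[[[-28.8,-18.5,0,0,0,0,0],[0,0,0,0,0,0,0],[0,0,0,0,0,0,0]]]'
python3 - <<'E'
from h import *
o=st()
look(["frame_bore","pin_head","near_knuckle","channel_end","oxide_jar_1_mid","pin_tip"],("wrist",),save="j")
look(["oxide_jar_1_mid","frame_bore"],("scene",))
E
```

```text
clock: 19.1
position: [0.4605, 0.0382, 0.2192]
tool_rot: [3.141, 0.002, 0.14]
force: [0.2, 0.1, 0.7]
grip_width: -0.0
finger_force: 0.0
clock: 19.4
position: [0.4308, 0.0526, 0.2197]
tool_rot: [3.142, 0.001, 0.141]
force: [0.3, -0.3, -0.5]
grip_width: -0.0003
finger_force: 0.0
19.4 [0.4308 0.0526 0.2197] [3.142e+00 1.000e-03 1.410e-01] [ 0.3 -0.3 -0.5] -0.0003 0.0
wrist frame_bore [444.7  61.1   8.6] 0.44
wrist pin_head [478.6  63.5  23.7] 0.56
wrist near_knuckle [570.4  74.8  25.3] 0.62
wrist channel_end [441.2  61.8   7.3] 0.67
scene oxide_jar_1_mid [ 500.4 -218.    38.6] 0.57
scene frame_bore [607.1  78.8  27.4] 0.68
```

View pics/j_wrist.png

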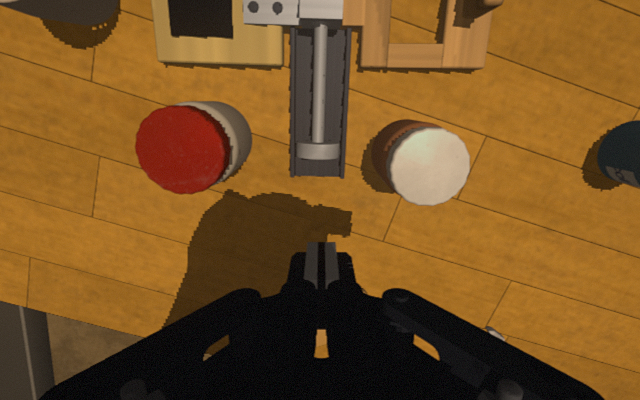

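The pin is at column 320, in line with the closed fingers (322). The red and white jars are well clear on both sides. Descend behind the head and push.

```bash
python3 -m jog '[[[0,0,40,0,0,0,0],[0,0,40,0,0,0,0],[0,0,30,0,0,0,0],[0,0,12,0,0,0,0],[0,0,6,0,0,0,0]]]'
python3 -m jog '[[[0,0,0,0,0,0,0],[8,0,0,0,0,0,0],[8,0,0,0,0,0,0],[4,0,0,0,0,0,0]]]'
python3 -m jog '[[[4,0,0,0,0,0,0],[4,0,0,0,0,0,0],[4,0,0,0,0,0,0],[4,0,0,0,0,0,0]]]'
python3 - <<'E'
from h import *
look(["pin_head"],("wrist","top"))
E
```

```text
clock: 20.4
position: [0.4307, 0.0517, 0.0908]
tool_rot: [3.141, 0.002, 0.139]
force: [0.8, -0.1, 0.4]
grip_width: 0.0
finger_force: 0.0
clock: 20.8
position: [0.4522, 0.0554, 0.0925]
tool_rot: [3.142, -0.002, 0.141]
force: [-1.5, -1.0, 0.3]
grip_width: -0.0001
finger_force: 0.7
clock: 21.2
position: [0.467, 0.0573, 0.0919]
tool_rot: [-3.142, 0.0, 0.14]
force: [-1.1, -1.4, 0.0]
grip_width: 0.0001
finger_force: 0.6
wrist pin_head [492.   63.1  23.1] 0.68
```

```bash
python3 -m jog '[[[5,0,0,0,0,0,0],[5,0,0,0,0,0,0],[5,0,0,0,0,0,0],[5,0,0,0,0,0,0],[0,0,0,0,0,0,0]]]'
python3 -m jog '[[[4,0,0,0,0,0,0],[4,0,0,0,0,0,0],[4,0,0,0,0,0,0],[4,0,0,0,0,0,0],[0,0,0,0,0,0,0]]]'
python3 - <<'E'
from h import *
o=st()
look(["pin_head","near_knuckle"],("wrist",),save="k")
E
```

```text
clock: 21.9
position: [0.4873, 0.0601, 0.0919]
tool_rot: [3.141, -0.001, 0.14]
force: [-0.1, -0.4, 1.0]
grip_width: -0.0
finger_force: 0.0
clock: 22.4
position: [0.503, 0.0623, 0.0919]
tool_rot: [3.141, -0.0, 0.14]
force: [0.8, 1.0, 0.2]
grip_width: 0.0002
finger_force: 0.0
22.4 [0.503  0.0623 0.0919] [ 3.141 -0.     0.14 ] [0.8 1.  0.2] 0.0002 0.0
wrist pin_head [532.1  67.5  23.4] 0.83
wrist near_knuckle [572.2  75.1  23.7] 0.71
```

```bash
python3 -m jog '[[[4,0,0,0,0,0,0],[4,0,0,0,0,0,0],[4,0,0,0,0,0,0],[4,0,0,0,0,0,0],[0,0,0,0,0,0,0]]]'
python3 -m jog '[[[3,0,0,0,0,0,0],[3,0,0,0,0,0,0],[0,0,0,0,0,0,0]]]'
python3 -m jog '[[[2,0,0,0,0,0,0],[2,0,0,0,0,0,0],[0,0,0,0,0,0,0]]]'
python3 -m jog '[[[2,0,0,0,0,0,0],[1,0,0,0,0,0,0],[0,0,0,0,0,0,0]]]'
```

```text
clock: 23.05
position: [0.5188, 0.0645, 0.0919]
tool_rot: [3.141, -0.0, 0.14]
force: [0.1, 0.4, 0.0]
grip_width: -0.0001
finger_force: 0.0
clock: 23.35
position: [0.5246, 0.0653, 0.0919]
tool_rot: [3.141, -0.0, 0.14]
force: [0.5, -0.3, 0.2]
grip_width: -0.0001
finger_force: 0.0
clock: 23.65
position: [0.5284, 0.0659, 0.0919]
tool_rot: [3.142, -0.0, 0.14]
force: [0.2, -0.3, -0.2]
grip_width: -0.0
finger_force: 0.0
clock: 23.95
position: [0.5312, 0.0662, 0.0919]
tool_rot: [3.142, -0.0, 0.14]
force: [-0.5, 0.2, 0.9]
grip_width: -0.0003
finger_force: 0.2
```

```bash
python3 -m jog '[[[2,0,0,0,0,0,0],[0,0,0,0,0,0,0]]]'
python3 -m jog '[[[1.5,0,0,0,0,0,0],[0,0,0,0,0,0,0]]]'
python3 -m jog '[[[1,0,0,0,0,0,0],[0,0,0,0,0,0,0]]]'
python3 -m jog '[[[1,0,0,0,0,0,0],[0,0,0,0,0,0,0]]]'
```

```text
clock: 24.15
position: [0.5333, 0.0665, 0.0919]
tool_rot: [3.142, -0.0, 0.14]
force: [-0.7, -0.0, -0.6]
grip_width: -0.0001
finger_force: 0.2
clock: 24.35
position: [0.5347, 0.0667, 0.0919]
tool_rot: [3.142, -0.0, 0.14]
force: [0.6, -0.7, 0.5]
grip_width: -0.0001
finger_force: 0.3
clock: 24.55
position: [0.5356, 0.0669, 0.0919]
tool_rot: [3.142, -0.0, 0.14]
force: [-0.1, -1.2, 0.7]
grip_width: 0.0001
finger_force: 0.4
clock: 24.75
position: [0.5362, 0.0668, 0.0918]
tool_rot: [3.142, 0.001, 0.14]
force: [-4.1, -2.0, 1.0]
grip_width: -0.0002
finger_force: 2.0
```

```bash
python3 -m jog '[[[1,0,0,0,0,0,0],[0,0,0,0,0,0,0]]]'
python3 -m jog '[[[1,0,0,0,0,0,0],[0,0,0,0,0,0,0]]]'
python3 - <<'E'
from h import *
o=st()
look(["pin_head","near_knuckle"],("wrist",))
E
```

```text
clock: 24.95
position: [0.5367, 0.0667, 0.0917]
tool_rot: [3.142, 0.002, 0.139]
force: [-7.2, -2.8, 3.3]
grip_width: -0.0002
finger_force: 3.9
clock: 25.15
position: [0.537, 0.0667, 0.0916]
tool_rot: [-3.141, 0.003, 0.139]
force: [-11.6, -4.5, 8.2]
grip_width: 0.0
finger_force: 6.7
25.15 [0.537  0.0667 0.0916] [-3.141e+00  3.000e-03  1.390e-01] [-11.6  -4.5   8.2] 0.0 6.664929399699986
wrist pin_head [565.5  73.2  27.6] 0.84
wrist near_knuckle [571.4  75.5  23.7] 0.92
```

```bash
python3 -m jog '[[[-5,0,0,0,0,0,0],[-15,0,0,0,0,0,0],[-20,0,-15,0,0,0,0],[-10,0,-45,0,0,0,0],[0,0,-45,0,0,0,0]]]'
python3 -m jog '[[[0,0,-40,0,0,0,0],[0,0,0,0,0,0,0],[0,0,0,0,0,0,0]]]'
python3 - <<'E'
from h import *
o=st()
look(["pin_head","near_knuckle","frame_bore","oxide_jar_1_mid"],("wrist",),save="l")
look(["oxide_jar_1_mid","beaker_mid"],("top","scene"))
E
```

```text
clock: 25.8
position: [0.4876, 0.0598, 0.1978]
tool_rot: [-3.142, 0.002, 0.139]
force: [1.0, 1.2, 1.4]
grip_width: -0.0001
finger_force: 0.0
clock: 26.1
position: [0.4894, 0.0609, 0.2375]
tool_rot: [-3.141, -0.002, 0.141]
force: [1.0, 0.2, -0.8]
grip_width: -0.0001
finger_force: 0.0
26.1 [0.4894 0.0609 0.2375] [-3.141e+00 -2.000e-03  1.410e-01] [ 1.   0.2 -0.8] -0.0001 0.0
wrist pin_head [564.1  69.9  25.2] 0.98
wrist near_knuckle [573.1  74.4  23.4] 0.84
wrist frame_bore [605.3  77.3  24.1] 0.8
wrist frame_bore [559.6 257.9  40. ] 0.61
wrist oxide_jar_1_mid [ 499.  -212.4   37.2] 0.65
wrist oxide_jar_1_mid [575.1  73.3  25.1] 0.43
wrist oxide_jar_1_mid [439.8  59.    8.2] 0.34
top oxide_jar_1_mid [ 498.7 -212.4   36.4] 0.96
top beaker_mid [564.1 255.2  35. ] 0.9
scene oxide_jar_1_mid [ 501.  -214.8   36.5] 0.96
scene beaker_mid [562.2 257.6  37.6] 0.72
```

View pics/l_wrist.png

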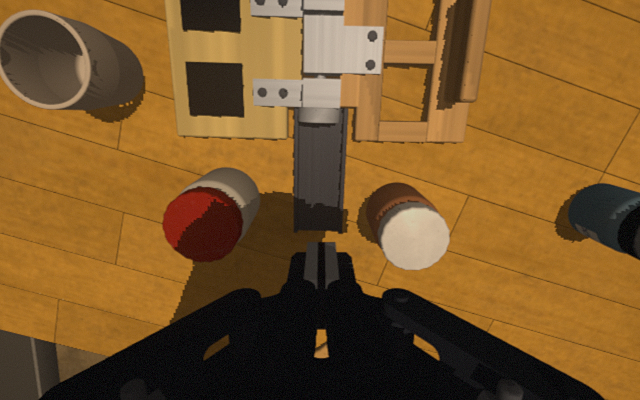

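The pin head (320,112) sits flush on the near knuckle and the frame's knuckle is in line (340,50). The jars and beaker are upright in place.

```bash
python3 -c "
from workcell import bot
print(bot.job_done())"
```

```text
the job is handed in; nothing more can be done
None
```

I finished the jig and handed it in at about 26 s: the jar between the halves now stands upright on the bench, the frame is seated, the pin is pushed home against the nearer knuckle, and the other jars and the beaker were left where they stood.

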